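Put the soil trimming blade back in its pinned holder

ROBOT

A 6-joint arm with a two-finger parallel gripper is mounted at the origin on the work surface. World frame = base frame: x ahead of the robot, y to its left, z up, the work surface at z = 0. Lengths are in m, angles in rad, forces in N, time in s.
With the tool pointing down it reaches from about 0.275 to 0.875 m from the base axis. Payload 12.5 kg.
Tool frame: the origin (TCP) lies on the centre line of the jaws, within the pads' length; the fingertips stand r.finger_overhang ahead of it and the grasp point (between the pads) lies 3 mm ahead of it (r.finger_overhang is the distance from the TCP to the fingertips, in m); z points along the fingers, y is the line along which they close (so a half turn about z gives the same grasp; the last joint's range is limited). The gripper opens to 85 mm and grips with 20 to 120 N. Pads are 22 mm wide; open, the fingers measure 114 mm over their backs; the gripper's body (76 mm by 85 mm) begins 54 mm behind the grasp point. The pads swing forward as they close: fully open they stand 13 mm farther back than shut.
Start: joints at [-1.398, 0.351, 1.652, -0, 1.139, -0.085], TCP at [0.14, -0.532, 0.253] pointing down, gripper open.
Joint ranges: [-2.75, 2.75], [-0.79, 2.1], [0.01, 2.65], [-1.57, 4.71], [0.07, 3.14], [-2.87, 2.87]. Speed limits (rad/s): [2.22, 2.22, 2.79, 3.14, 3.14, 3.14].

INTERFACE

Orientations are given as a unit quaternion [x, y, z, w].
In Python, from cell import r, optics gives the robot as it stands. The module is installed in compiled form; this text tells all that it offers. Calls block until the motion is done:
- r.move_to(position, orientation): joint-space move of the TCP to a pose.
- r.move_linear(position, rot=None, vel=0.15): straight line of the TCP; rot=None keeps the orientation; vel is the mean speed in m/s.
- r.set_joints(angles): joint-space move.
- r.set_gripper(opening, squeeze=None): opening from 0.0 (shut) to 1.0 (fully open); squeeze is the grip in N (None keeps the last); returns when the fingers have stopped.
- r.sleep(seconds).
- r.inverse_kinematics(position, orientation): joint angles nearest the present ones, or None.
- optics.get_image(name): name is "scene" or "top" or "wrist"; returns a dict with "pixels" (420x560x3 uint8, red, green, blue), "depth" (420x560 float32, m along the optical axis (not along the pixel's ray), 0 where there is no reading), "fx", "fy", "cx", "cy" (pixels), "D" ([k1, k2, p1, p2, k3] as OpenCV has them; the pictures are not rectified), "camera_from_world" (4x4, takes a point from world to camera coordinates); the wrist camera has in their place "mount" (4x4, takes a point from camera to tool coordinates, whose origin is the TCP and whose axes are the flange's). Camera axes: x right, y down, z forward; pixel columns grow to the right and rows downward; lengths in m; the calibration is good to about 2 mm. A picture is of the moment at which its call begins: read the wrist's pose just before it.
A pose or a line that the arm cannot do raises r.PlanningError and nothing moves.
- r.hand_in(): hands the job in; it is judged then, once.
Readings, each from a call of its own:
- r.current_t(): time.
- r.current_q(): joint angles.
- r.current_qvel(): joint speeds.
- r.current_effort(): joint torques, N m.
- r.current_tool_pos(): TCP position.
- r.current_ee_rot(): TCP orientation.
- r.current_contact_force(): force on the tool from outside, world axes, zero at the start.
- r.current_torque(): the same for the moment, N m.
- r.current_opening(): opening from 0.0 (shut) to 1.0 (fully open).
- r.current_finger_force(): force on a finger pad.
Only numpy, scipy, OpenCV 4.12 (cv2) and the standard library are available. Lean on these libraries where they do the work, as an engineer would, in place of code of your own. Each camera call takes 0.05 s, during which the arm holds its last target. There are 200 camera calls.

TASK

Put the soil trimming blade away in its blue holder on the lab bench. First draw the red-knobbed locking pin straight up out of the holder and park it hanging upright in the open notch on the holder's side wing, its collar resting on the wing; then slide the blade flat, handle up, into the slot until it is fully home with the front of the handle against the holder, and let go. Leave the pin parked and do not disturb the tin, the brass ring or the wash bottle.

Things in the scene. Friction and masses are not known exactly. Their poses are not given: they have to be found in the camera images.
- holder: Fixed blue and aluminium blade holder, 120 long (x), 94 wide (y) plus a side wing, 46 high. Origin: on the bench, under the middle of the slot mouth, in the front face's plane. +x runs level into the slot (the push direction), z up. Behind the bridge (see bore) two lips, 12 wide, leave the slot's middle open to view from above.
- slot_mouth (a point): Middle of the slot floor's front edge: holder x 0, y 0, z 10; axes as the holder's (+x into the slot). The slot is 70 wide (y -35 to 35), 16 high (holder z 10 to 26), 108 deep, closed at the back.
- bore (a point): Top centre of the round vertical bore (about 15 diameter) for the pin: holder x 24, y 0, z 46. It goes through the blue bridge that roofs the slot mouth (holder x 0 to 48, z 26 to 46).
- notch (a point): Parking place of the pin, at the wing's top: holder x 75, y -70, z 46; axes as the holder's. The aluminium wing (12 thick, open below) stands out on the holder's -y side, y -47 to -89, x 44 to 106. Its notch is 18 wide (x 66 to 84), open at the top, bottom and outer end, and reaches in to y -58.
- pin: Loose locking pin, about 0.1 kg, at the start upright in the bore, its shank barring the slot. Origin: on its axis, underside of the collar; z up to the knob. Steel shank 12 diameter, z -34 to 0; collar 32 diameter, z 0 to 5; round red knob 26 diameter, z 5 to 41. The collar rests on the bridge; parked, on the wing.
- blade: Loose soil trimming blade, 0.22 kg, flat on the bench. Origin: underside, centre line, at the handle's front face. +x to the tip, z up. Steel blade x 0 to 100, 60 wide, 4 thick (z 0 to 4); wooden handle x -90 to 0, 22 wide, 28 high (z 0 to 28). Centre of mass near x 26. Fully home, origin and axes match slot_mouth and the handle's front meets the bridge.
- tin: Bystander: round aluminium specimen tin, 66 diameter, 60 high. Origin: centre of its underside.
- cutter_ring: Bystander: brass soil cutter ring, 70 outside diameter, 40 high. Origin: centre of its underside.
- wash_bottle: Bystander: white plastic wash bottle with blue cap, 66 diameter, 150 high. Origin: centre of its underside.

How it is judged:
On the way, in this order (a step that is already met when the one before it is completed fails the run):
1. the pin hangs upright in the wing's notch, collar on the wing (x of pin in the frame of notch between -0.006 and 0.006 m and y of pin in the frame of notch between -0.011 and 0.011 m and z of pin in the frame of notch between -0.004 and 0.004 m and angle between pin's own z axis and vertical below 0.12 rad), for 0.2 s.
2. the blade is fully home in the slot (x of blade in the frame of slot_mouth between -0.008 and 0.004 m and y of blade in the frame of slot_mouth between -0.008 and 0.008 m and z of blade in the frame of slot_mouth between -0.005 and 0.005 m and angle between blade's own z axis and vertical below 0.12 rad and angle between the x axis of blade and the x axis of holder, either way round below 0.12 rad), for 0.2 s.
At the end, for the whole second after the job is handed in: Pin in the notch: within 6 mm (holder x) and 11 mm (y) of its site, collar within 4 mm of the wing top. Blade home: handle within 8 mm of the front face, within 8 mm of mid-slot, 5 mm of the floor. Both upright or level and in line within 0.12 rad, released, at rest (all of step 1 and all of step 2 and linear speed of each of pin, blade below 0.02 m/s); the robot touches nothing.
It fails at once if the tin, the brass ring or the wash bottle is shifted by more than 20 mm (distance of any of tin, cutter_ring, wash_bottle from where it was at the start of the episode above 0.02 m).
It also fails if it takes over 56 s, if anything falls off the work surface, if the arm or the gripper's body presses on something with over 40 N, if the wrist force passes 120 N, or if a joint passes its speed limit or range.

## Working session

There is one attempt and no reset: what is moved stays moved. The work goes in short steps, each a Python script; the robot and the scene stay as the last script left them, time stands still between calls to the robot, and variables do not carry over. Pictures are saved under pics/ and viewed, at most 10 in all, crops included, and the job is handed in when it is done.

```bash
mkdir -p pics; python3 - <<'E'
from cell import r, optics
import cv2, numpy as np
for n in ("scene","top"):
    im=optics.get_image(n); cv2.imwrite(f"pics/{n}0.png",im["pixels"][:,:,::-1]); np.save(f"{n}0.npy",im,allow_pickle=True)
    print(n,im["fx"],im["fy"],im["cx"],im["cy"],im["D"]); print(np.round(im["camera_from_world"],4), (im["depth"]>0).mean())
print(r.finger_overhang,r.current_t(),r.current_tool_pos(),r.current_ee_rot(),r.current_contact_force())
E
```

```text
scene 399.3717917673308 399.3717917673308 275.9428781923822 203.82694755961947 [-0.04112485  0.          0.          0.          0.        ]
[[-0.8396  0.543   0.0116  0.475 ]
 [ 0.415   0.6551 -0.6314 -0.2526]
 [-0.3504 -0.5253 -0.7754  1.2207]
 [ 0.      0.      0.      1.    ]] 0.9961649659863946
top 409.7656765174526 409.7656765174526 280.014583873371 209.32010407594942 [-0.09417397  0.          0.          0.          0.        ]
[[ 0.0018 -0.9999 -0.0161  0.0761]
 [-0.9845  0.001  -0.1754  0.5903]
 [ 0.1754  0.0161 -0.9844  0.9733]
 [ 0.      0.      0.      1.    ]] 0.9960884353741497
0.022 0.1 [ 0.14022624 -0.53152614  0.25279851] [ 9.91703693e-01  1.28543720e-01 -1.55085639e-05 -5.45099518e-04] [-0.38110802 -1.18725367 -0.39643655]
```

View pics/scene0.png

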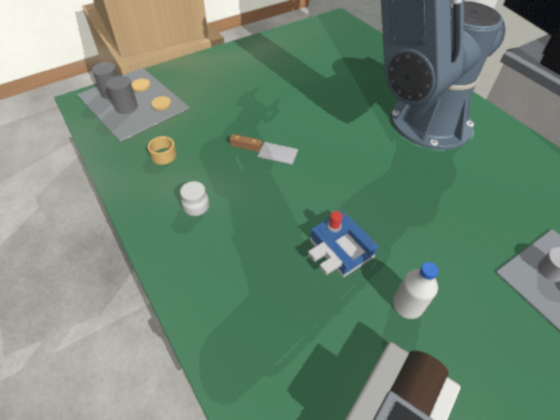

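View pics/top0.png

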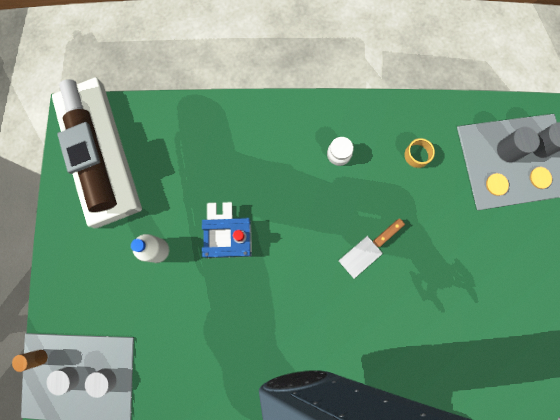

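The scene view shows the holder at about (343,243), with the pin knob at (336,220) and the wing towards the tin. In the top view the holder is at (227,237), the pin at (239,236), the wing at (219,210), and the blade at (375,245) with its handle to the upper right. So holder +x is about world +y. Next I'll take a rough measurement and then closer wrist views.

```bash
cat > h.py <<'E'
import cv2, numpy as np
from scipy.spatial.transform import Rotation as R
def world_from_cam(im, pos=None, rot=None):
    if "mount" in im:
        T=np.eye(4); T[:3,:3]=R.from_quat(rot).as_matrix(); T[:3,3]=pos
        return T@im["mount"]
    return np.linalg.inv(im["camera_from_world"])
def rays(im,uv):
    K=np.array([[im["fx"],0,im["cx"]],[0,im["fy"],im["cy"]],[0,0,1.]])
    p=cv2.undistortPoints(np.asarray(uv,float).reshape(-1,1,2),K,np.asarray(im["D"],float)).reshape(-1,2)
    return np.c_[p,np.ones(len(p))]
def on_plane(im,T,uv,z):
    d=rays(im,uv)@T[:3,:3].T; o=T[:3,3]
    return o+d*((z-o[2])/d[:,2])[:,None]
def cloud(im,T):
    v,u=np.mgrid[:420,:560]
    c=rays(im,np.c_[u.ravel(),v.ravel()])*im["depth"].reshape(-1,1)
    return (c@T[:3,:3].T+T[:3,3]).reshape(420,560,3)
def hsv(im): return cv2.cvtColor(im["pixels"],cv2.COLOR_RGB2HSV)
def down(yaw):  # tool down, tool y axis at world angle yaw (mod pi)
    y=np.array([np.cos(yaw),np.sin(yaw),0]); z=np.array([0,0,-1.])
    return R.from_matrix(np.c_[np.cross(y,z),y,z]).as_quat()
def wrist(optics,r,name):
    p,q=r.current_tool_pos(),r.current_ee_rot(); im=optics.get_image("wrist")
    cv2.imwrite(f"pics/{name}.png",im["pixels"][:,:,::-1])
    im["T"]=world_from_cam(im,p,q); np.save(name+".npy",im,allow_pickle=True); return im
E
python3 - <<'E'
from h import *
from cell import r, optics
im=np.load("top0.npy",allow_pickle=True).item(); T=world_from_cam(im)
for n,uv,z in [("pin",(239,236),.07),("holder",(227,237),.046),("wing",(219,210),.046),("blade",(360,258),.004),("handle",(390,233),.028),("bottle",(150,247),.1),("tin",(341,147),.06),("ring",(420,152),.04)]:
    print(n,on_plane(im,T,[uv],z)[0].round(3))
w=optics.get_image("wrist"); print(w["mount"].round(4),w["fx"],w["cx"],w["cy"],w["D"]); print(r.current_ee_rot())
for i in (0,np.pi/2,-np.pi/2,np.pi,-np.pi/4,3*np.pi/4):
    for p in ([.52,.19,.35],[.5,-.15,.35]): print(i,p,r.inverse_kinematics(p,down(i)))
E
```

```text
pin [0.521 0.176 0.07 ]
holder [0.521 0.209 0.046]
wing [0.59  0.231 0.046]
blade [ 0.471 -0.129  0.004]
handle [ 0.533 -0.203  0.028]
bottle [0.491 0.386 0.1  ]
tin [ 0.751 -0.08   0.06 ]
ring [ 0.745 -0.29   0.04 ]
[[-3.000e-04 -9.630e-01 -2.695e-01  6.810e-02]
 [ 1.000e+00 -2.000e-04 -4.000e-04  3.000e-04]
 [ 3.000e-04 -2.695e-01  9.630e-01 -1.208e-01]
 [ 0.000e+00  0.000e+00  0.000e+00  1.000e+00]] 369.79095926280644 275.3091878713115 209.78540191325203 [-0.02990582  0.          0.          0.          0.        ]
[ 9.91704886e-01  1.28534953e-01 -5.57346854e-06 -4.29851230e-04]
0 [0.52, 0.19, 0.35] [ 2.66223182e-01  2.76613927e-01  1.51254711e+00 -4.44089210e-16
  1.35243162e+00  2.66223182e-01]
0 [0.5, -0.15, 0.35] [-3.80652865e-01  2.14625885e-01  1.59213018e+00 -4.44089210e-16
  1.33483659e+00 -3.80652865e-01]
1.5707963267948966 [0.52, 0.19, 0.35] [ 2.66223182e-01  2.76613927e-01  1.51254711e+00 -4.44089210e-16
  1.35243162e+00 -1.30457314e+00]
1.5707963267948966 [0.5, -0.15, 0.35] [-3.80652865e-01  2.14625885e-01  1.59213018e+00 -4.44089210e-16
  1.33483659e+00 -1.95144919e+
[... 305 characters left out ...]
0.19, 0.35] None
3.141592653589793 [0.5, -0.15, 0.35] [-3.80652865e-01  2.14625885e-01  1.59213018e+00 -4.44089210e-16
  1.33483659e+00  2.76093979e+00]
-0.7853981633974483 [0.52, 0.19, 0.35] [ 2.66223182e-01  2.76613927e-01  1.51254711e+00 -4.44089210e-16
  1.35243162e+00  1.05162135e+00]
-0.7853981633974483 [0.5, -0.15, 0.35] [-3.80652865e-01  2.14625885e-01  1.59213018e+00 -4.44089210e-16
  1.33483659e+00  4.04745298e-01]
2.356194490192345 [0.52, 0.19, 0.35] [ 2.66223182e-01  2.76613927e-01  1.51254711e+00 -4.44089210e-16
  1.35243162e+00 -2.08997131e+00]
2.356194490192345 [0.5, -0.15, 0.35] [-3.80652865e-01  2.14625885e-01  1.59213018e+00 -4.44089210e-16
  1.33483659e+00 -2.73684736e+00]
```

```bash
python3 - <<'E'
from h import *
from cell import r, optics
r.move_to([.5,-.11,.26],down(0)); a=wrist(optics,r,"wb0")
r.move_to([.54,.21,.28],down(0)); b=wrist(optics,r,"wh0")
print(r.current_t())
cv2.imwrite("pics/w0.png",np.hstack([cv2.resize(x["pixels"],(400,300)) for x in (a,b)])[:,:,::-1])
E
```

```text
3.475
```

View pics/w0.png

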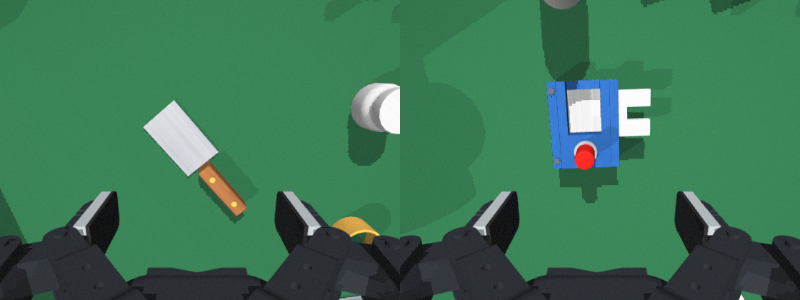

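Left half (x1.4 for full pixels): blade at about (180,138) and handle at (222,190). Right half: holder at about (583,125) with the knob at (585,157) and the wing notch at (635,115). Everything needed is in view, so I'll measure it.

```bash
python3 - <<'E'
from h import *
b=np.load("wh0.npy",allow_pickle=True).item(); a=np.load("wb0.npy",allow_pickle=True).item()
def rect(P): 
    (c,s,an)=cv2.minAreaRect(P[:,:2].astype(np.float32)*1000); return np.round(c,1),np.round(s,1),round(an,2)
X=cloud(b,b["T"]); H=hsv(b)
blue=cv2.inRange(H,(100,120,60),(125,255,255))>0
z=X[...,2]; m=blue&(z>.040)&(z<.052)
m=cv2.morphologyEx(m.astype(np.uint8),cv2.MORPH_OPEN,np.ones((3,3)))>0
print("blue top",m.sum(),np.median(z[m]),rect(X[m])); 
uv=np.argwhere(m)[:,::-1]; print(" plane", rect(on_plane(b,b["T"],uv,.046)))
w=(H[...,1]<60)&(H[...,2]>150)&(z>.040)&(z<.052)&(X[...,0]>.5)
n,lab,st,ce=cv2.connectedComponentsWithStats(w.astype(np.uint8))
for i in range(1,n):
    if st[i,4]>100:
        uv=np.argwhere(lab==i)[:,::-1]; P=on_plane(b,b["T"],uv,.046); print("white",st[i],rect(P),np.median(z[lab==i]))
        c=X[lab==i]; print(c.min(0),c.max(0))
        # notch: hull minus mask
        h=np.zeros(w.shape,np.uint8); cv2.fillConvexPoly(h,cv2.convexHull(uv.astype(np.int32)),1)
        g=cv2.morphologyEx(((h>0)&(lab!=i)).astype(np.uint8),cv2.MORPH_OPEN,np.ones((5,5)))
        if g.sum()>20: print("notch",g.sum(),rect(on_plane(b,b["T"],np.argwhere(g>0)[:,::-1],.046)))
red=((H[...,0]<8)|(H[...,0]>172))&(H[...,1]>150)&(H[...,2]>80)
print("red",red.sum(),z[red].max(),np.percentile(X[red],[2,50,98],axis=0).round(4))
t=red&(z>z[red].max()-.004); print("top of knob",X[t].mean(0),t.sum())
# blade
X=cloud(a,a["T"]); H=hsv(a); z=X[...,2]
ok=(X[...,0]>.38)&(X[...,0]<.62)&(X[...,1]<-.03)&(X[...,1]>-.3)
st=(H[...,1]<50)&(H[...,2]>120)&ok&(z<.03)
n,lab,s,c=cv2.connectedComponentsWithStats(st.astype(np.uint8)); i=1+s[1:,4].argmax()
print("steel",s[i],rect(on_plane(a,a["T"],np.argwhere(lab==i)[:,::-1],.004)),np.median(z[lab==i]))
br=(H[...,0]<25)&(H[...,1]>90)&ok
n,lab,s,c=cv2.connectedComponentsWithStats(br.astype(np.uint8)); i=1+s[1:,4].argmax()
mm=(lab==i)&(z>.022); print("handle",s[i],mm.sum(),rect(on_plane(a,a["T"],np.argwhere(mm)[:,::-1],.028)),np.median(z[mm]),rect(X[mm]))
gm=cv2.inRange(H,(60,60,40),(90,255,255))>0; print("bench z",np.median(z[gm]))
E
```

```text
blue top 6914 0.04601764629794469 (array([522.8, 211.7]), array([ 93.7, 120.7]), 2.0)
 plane (array([523. , 211.9]), array([ 93.6, 120.2]), 2.15)
white [ 306  124   45   67 2283] (array([590.4, 229.6]), array([42.1, 62.7]), 1.55) 0.045987551119728465
[0.5688795  0.19759773 0.04017107] [0.61220939 0.2608795  0.04866528]
notch 586 (array([596.3, 230.2]), array([30.9, 16.9]), 2.4)
white [244 197  32  25 182] (array([525. , 179.6]), array([23.3, 31.7]), 81.72) 0.0509553143661029
[0.50857775 0.16734977 0.0458893 ] [0.53965424 0.1920031  0.0519933 ]
notch 414 (array([524.1, 176.4]), array([18.7, 25. ]), 89.79)
red 783 0.40061369782002915 [[0.5135 0.1654 0.0592]
 [0.5247 0.1797 0.0865]
 [0.536  0.1887 0.0882]]
top of knob [0.54033718 0.27677986 0.4006137 ] 1
steel [ 201  140  105  107 5348] (array([ 476.8, -132.4]), array([ 60.3, 100.1]), 40.13) 0.004063571162684992
handle [ 278  225   68   77 1974] 1666 (array([ 538.3, -202.6]), array([23.5, 90.3]), 40.11) 0.027862472081857548 (array([ 515.9, -148.6]), array([ 47.2, 208.7]), 21.3)
bench z 0.00015630098731217457
```

Measured sizes match: holder 93.7 x 120.2 mm, steel 60 x 100 mm. The holder front is at (525, 152) mm with +x at 92°. Now the pin: I'll grip along holder x so it is centred for the notch.

```bash
cat >> h.py <<'E'
O=np.array([.5250,.1521]); TH=np.deg2rad(92.0)
def hol(x,y,z): 
    c,s=np.cos(TH),np.sin(TH); return np.array([O[0]+c*x-s*y,O[1]+s*x+c*y,z])
E
python3 - <<'E'
from h import *
from cell import r, optics
q=down(TH); b=lambda z:hol(.024,0,z); n=lambda z:hol(.075,-.070,z)
r.set_gripper(.6,60); r.move_to(b(.15),q); r.move_linear(b(.077),vel=.08)
print("at",r.current_tool_pos(),r.current_contact_force())
r.set_gripper(0,60); print("grip",r.current_opening()*85,r.current_finger_force())
r.move_linear(b(.100),vel=.05); print("F",r.current_contact_force())
r.move_linear(b(.136),vel=.08); print("op",r.current_opening()*85,r.current_contact_force())
r.move_linear(n(.136)); w=wrist(optics,r,"wp1"); s=optics.get_image("scene"); cv2.imwrite("pics/p1.png",cv2.resize(np.hstack([w["pixels"][100:,100:460],cv2.resize(s["pixels"][140:320,240:440],(356,320))]),(716,320))[:,:,::-1])
print(r.current_t(),r.current_opening()*85,r.current_contact_force())
E
```

```text
at [0.52445386 0.17615104 0.07744923] [-0.40185197 -0.17515403  0.55292833]
grip 24.455144250276096 58.65532994270325
F [ 0.58578439  0.09951695 -0.61284794]
op 24.673925485042354 [ 0.11101639  0.06487745 -0.64519459]
8.8167 24.443698620614178 [ 0.00730971 -0.39995594 -0.6894403 ]
```

View pics/p1.png

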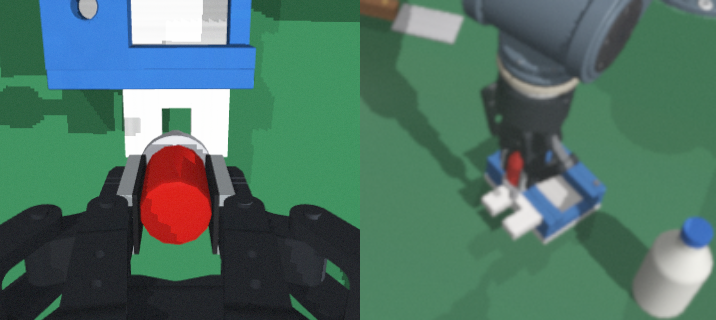

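The pin is held, with the red knob between the pads at about (175,190) and the notch just ahead at (176,120), centred on the knob. I'll lower it in steps and watch the force.

```bash
python3 - <<'E'
from h import *
from cell import r, optics
n=lambda z:hol(.075,-.070,z)
for z in (.110,.098,.088,.082,.0795,.0785,.078,.0775,.077):
    r.move_linear(n(z),vel=.06); f=r.current_contact_force(); print(z,f.round(2))
    if f[2]>5: break
r.set_gripper(.6); print(r.current_tool_pos())
r.move_linear(n(.16),vel=.12); r.move_linear(hol(.02,-.06,.30),rot=down(np.deg2rad(2)),vel=.3)
b=wrist(optics,r,"wp2"); X=cloud(b,b["T"]); H=hsv(b); z=X[...,2]
red=((H[...,0]<8)|(H[...,0]>172))&(H[...,1]>150)&(H[...,2]>80)
print("red",red.sum(),z[red].max(),np.percentile(X[red],[2,50,98],axis=0).round(4)); t=red&(abs(z-.087)<.003); print("knob top",X[t].mean(0),t.sum(),"want",n(.087))
cv2.imwrite("pics/p2.png",b["pixels"][:,:,::-1]); print(r.current_t())
E
```

```text
0.11 [ 0.89  0.13 -0.31]
0.098 [-0.55 -0.15 -0.45]
0.088 [ 0.41  0.47 -1.34]
0.082 [-0.34 -0.83 -0.67]
0.0795 [ 0.45 -0.34 -0.65]
0.0785 [ 0.18 -0.01 -1.4 ]
0.078 [-0.81  0.25 -1.76]
0.0775 [-1.45 -1.18  1.29]
0.077 [-3.3  -0.75  7.03]
[0.59233314 0.2294967  0.0768736 ]
red 640 0.42030167626693515 [[0.5815 0.2182 0.0843]
 [0.5922 0.2295 0.0869]
 [0.6034 0.2405 0.0886]]
knob top [0.59234798 0.22939857 0.08681597] 629 want [0.5923399  0.22949728 0.087     ]
14.55
```

View pics/p2.png

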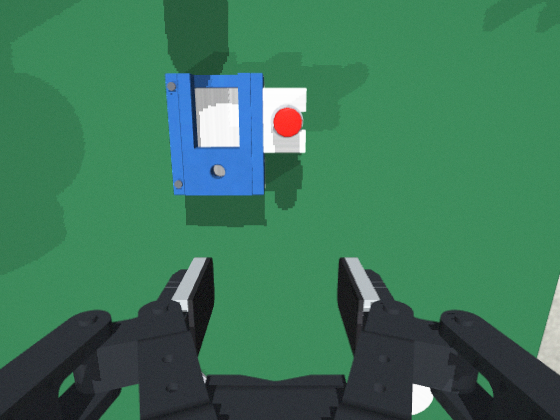

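The pin is parked: its knob at (288,122) is over the notch, upright, with its top at 86.8 mm, and the bore at (218,170) is empty. Now I'll grip the blade.

```bash
python3 - <<'E'
from h import *
from cell import r, optics
ax=np.array([np.cos(np.deg2rad(130.1)),np.sin(np.deg2rad(130.1))]); g=np.array([.50915,-.1694])-.025*ax
q=down(np.deg2rad(40.1)); P=lambda z:np.r_[g,z]
r.move_to(P(.12),q); r.move_linear(P(.027),vel=.08); print(r.current_contact_force().round(2))
r.set_gripper(0,100); print("grip",r.current_opening()*85,r.current_finger_force())
r.move_linear(P(.035),vel=.03); print(r.current_contact_force().round(2),r.current_torque().round(3))
r.move_linear(P(.10),vel=.1)
r.move_linear(hol(-.165,0,.10),rot=down(np.deg2rad(2)),vel=.15)
r.sleep(.3); b=wrist(optics,r,"wb2"); cv2.imwrite("pics/b2.png",b["pixels"][:,:,::-1])
s=optics.get_image("scene"); np.save("sb2.npy",s,allow_pickle=True)
print(r.current_t(),r.current_opening()*85,r.current_tool_pos(),r.current_torque().round(3))
X=cloud(b,b["T"]); H=hsv(b); z=X[...,2]
ok=(H[...,1]<50)&(H[...,2]>110)&(z>.03)&(z<.11)&(abs(X[...,0]-.53)<.05)&(X[...,1]<.14)&(X[...,1]>.0)
n,lab,st,c=cv2.connectedComponentsWithStats(ok.astype(np.uint8)); i=1+st[1:,4].argmax(); m=lab==i
Q=X[m]; A=np.c_[Q[:,:2]-Q[:,:2].mean(0),np.ones(len(Q))]; k=np.linalg.lstsq(A,Q[:,2],rcond=None)[0]
print("steel plane slope x,y, z",k,Q.mean(0),st[i],Q.min(0),Q.max(0),cv2.minAreaRect((Q[:,:2]*1000).astype(np.float32)))
E
```

```text
[0.65 0.2  0.79]
grip 19.967935874285697 98.88152003288269
[-0.2  0.5 -2.1] [-0.168 -0.058  0.016]
20.7 20.14070374380754 [ 0.53074512 -0.01294175  0.1000003 ] [-0.111  0.02  -0.007]
steel plane slope x,y, z [-0.00087358 -0.00079311  0.07630626] [0.52809526 0.05424244 0.07630626] [  191     0   168   218 34104] [0.49690778 0.00988752 0.07378077] [0.5594877  0.09273065 0.07894823] ((528.1430053710938, 51.47966384887695), (60.35545349121094, 81.15873718261719), 2.2932496070861816)
```

View pics/b2.png

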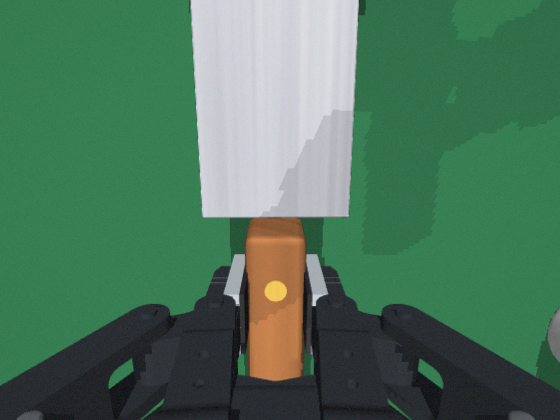

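The blade hangs level (slope about 0) between the pads, with the steel rear edge at image row 216. It is within 0.4 mm of the slot axis and about 0.3° off in yaw. Insert.

```bash
python3 - <<'E'
from h import *
from cell import r, optics
P=lambda x,z:hol(x,0,z)
r.move_linear(P(-.165,.0417),vel=.1)
f0=r.current_contact_force(); print(f0.round(2))
for x in np.r_[-.13,-.11,-.09,-.07,-.05,-.04,-.032]:
    r.move_linear(P(x,.0417),vel=.06); f=r.current_contact_force()-f0; print(x,f.round(1))
    if np.abs(f).max()>15: raise SystemExit("stuck")
for z in (.0400,.0390,.0385,.0380):
    r.move_linear(P(-.032,z),vel=.03); f=r.current_contact_force()-f0; print(z,f.round(1))
    if f[2]>4: break
z0=z
for x in np.arange(-.030,-.0175,.001):
    r.move_linear(P(x,z0),vel=.03); f=r.current_contact_force()-f0
    if f[1]<-8: break
print("end",x,f.round(1),r.current_opening()*85,r.current_t())
s=optics.get_image("scene"); w=wrist(optics,r,"wb3")
cv2.imwrite("pics/b3.png",np.hstack([cv2.resize(w["pixels"],(400,300)),cv2.resize(s["pixels"][140:320,220:460],(400,300))])[:,:,::-1])
E
```

```text
[ 0.42 -0.53 -2.38]
-0.13 [-0.7  0.4  0.4]
-0.11 [ 0.3 -0.3 -0.4]
-0.09 [-0.5  0.7  0.3]
-0.07 [-1.7  1.9 -0.8]
-0.05 [-0.4  1.5  0. ]
-0.04 [-0.9  0.8 -0.4]
-0.032 [-1.2  0.1  0.6]
0.04 [-0.5  0.5 -0.5]
0.039 [-0.1 -0.   0.5]
0.0385 [-0.6 -0.3  0.1]
0.038 [-0.3 -0.2 -0.6]
end -0.022999999999999993 [  0.1 -13.9   2. ] 20.243806355461615 27.7
```

View pics/b3.png

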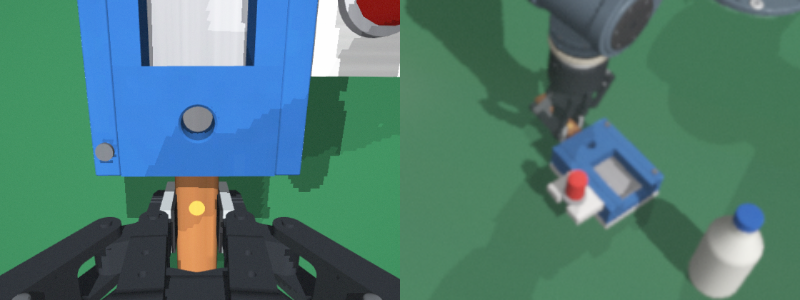

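The handle front at (197,177) meets the bridge face, and steel shows through the bore and the slot window. Contact came at the predicted depth. Now I'll settle it on the floor, release, back off and check.

```bash
python3 - <<'E'
from h import *
from cell import r, optics
P=lambda x,z:hol(x,0,z)
f0=r.current_contact_force()
for z in (.0375,.037,.0365):
    r.move_linear(P(-.0235,z),vel=.02); f=r.current_contact_force()-f0; print(z,f.round(1))
    if f[2]>4: break
r.set_gripper(.55); r.sleep(.2)
r.move_linear(P(-.0235,.16),vel=.12)
r.move_linear(hol(-.02,-.02,.28),vel=.2); r.sleep(.3)
b=wrist(optics,r,"wf"); cv2.imwrite("pics/f.png",b["pixels"][:,:,::-1]); X=cloud(b,b["T"]); H=hsv(b); z=X[...,2]
def loc(Q): d=Q[:,:2]-O; c,s=np.cos(TH),np.sin(TH); return np.c_[d@[c,s],d@[-s,c],Q[:,2]]
L=loc(X.reshape(-1,3)).reshape(X.shape)
br=(H[...,0]<25)&(H[...,1]>90)&(abs(L[...,1])<.03)&(L[...,0]<.01)&(L[...,0]>-.11)&(z>.03)&(z<.05)
Q=L[br]; print("handle",br.sum(),np.percentile(Q,[1,50,99],axis=0).round(4),cv2.minAreaRect((Q[:,:2]*1000).astype(np.float32)))
st=(H[...,1]<50)&(L[...,0]>.052)&(L[...,0]<.095)&(abs(L[...,1])<.02); print("steel z",np.median(z[st]),np.percentile(L[st],[1,99],axis=0).round(3))
red=((H[...,0]<8)|(H[...,0]>172))&(H[...,1]>150)&(H[...,2]>80)&(abs(z-.087)<.003); print("knob",L[red].mean(0).round(4),red.sum())
print(r.current_t(),r.current_contact_force().round(2))
E
```

```text
0.0375 [-1.6  4.   2.4]
0.037 [-3.7  3.4  9.3]
handle 1718 [[-0.088  -0.011   0.0345]
 [-0.0431 -0.0004  0.0379]
 [-0.0028  0.0106  0.0398]] ((-45.721187591552734, 0.02622699737548828), (21.98178482055664, 86.4908447265625), 89.94589233398438)
steel z 0.0142131410467361 [[ 0.052 -0.02   0.012]
 [ 0.095  0.019  0.016]]
knob [ 0.0744 -0.0697  0.0869] 778
31.1583 [-0.4   0.8  -0.52]
```

View pics/f.png

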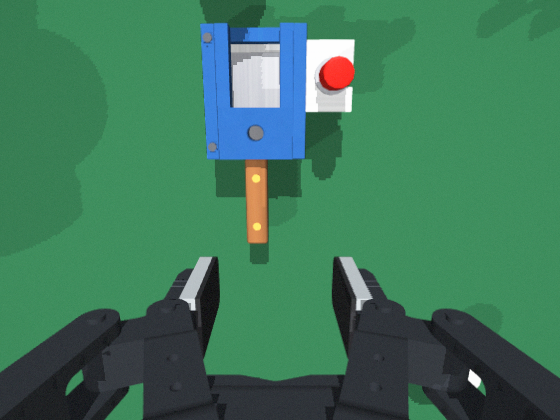

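The blade is home: the handle runs from the bridge face at (256,160) to (257,242), centred and flat on the floor. The pin is parked at (337,73).

```bash
python3 -c "
from cell import r
print(r.hand_in())"
```

```text
the job is handed in; nothing more can be done
None
```

The pin is parked upright in the wing's notch, the blade is fully home and released, and the job was handed in after about 31 s of the 56 s allowed; the hand-in returned no verdict.

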